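# Test the table buzzers, set aside the one that does not latch

### The arm

A 6-joint arm with a two-finger parallel gripper is mounted at the origin on a cart in front of the work surface, level with it; the furniture and walls round the work are solid. World frame = base frame: x ahead of the robot, y to its left, z up, the work surface at z = 0. Lengths are in mm, angles in degrees, forces in N, time in s.
With the tool pointing down it reaches from about 300 to 850 mm from the base axis. Payload 4.2 kg.
Tool frame: the origin (TCP) lies on the centre line of the jaws, within the pads' length; the fingertips stand 11 mm ahead of it and the grasp point (between the pads) lies 8 mm behind it; z points along the fingers, y is the line along which they close (so a half turn about z gives the same grasp; the last joint's range is limited). The gripper opens to 91 mm and grips with 3 to 60 N. Pads are 32 mm wide; open, the fingers measure 118 mm over their backs; the gripper's body (76 mm by 178 mm) begins 60 mm behind the grasp point.
Start: joints at [-75.516, 18.312, 89.639, -0, 72.044, -1.146], TCP at [154.924, -553.751, 224.976] pointing down, gripper open.
Joint ranges: [-177.97, 177.97], [-48.28, 115.42], [12.27, 149.76], [-77.06, 257.06], [2.81, 150.46], [-146.56, 146.56]. Speed limits (degrees/s): [147.25, 147.25, 180, 180, 180, 180].

### API

Orientations are given as [roll, pitch, yaw] about the fixed x, y, z axes, in that order (R = Rz(yaw) Ry(pitch) Rx(roll)).
In Python, from workcell import env, grab_frame, camera_model, models gives the robot as it stands.
- The arm moves only by the shell command python3 -m crank 'ROWS' [FORCE]. ROWS is text: rows parted by semicolons, each of 7 numbers parted by spaces: the closure, from -1 (fully open) to 1 (shut), so that 0 is half open, then the shift along the tool's x, y, z in mm, then the turn, a rotation vector about the tool's x, y, z in degrees. A call has 1 to 10 rows; each row shifts and turns the commanded pose from where the row before left it, along the tool's axes as they then stand; what a row does not reach is not made up. A row lasts 1/8 s, in which the tool goes at most 62.5 mm and 10.7 degrees, less where a joint would pass 70% of its speed; a pose out of reach is approached as far as the arm can. A call is refused whole if a number of a shift passes 62.5 or a number of a turn 10.7, either way. A call with a gripper value outside its range is refused whole. The fingers move at their own pace and stop on an object; FORCE is the grip in N (left out, the last holds). Time passes only in rows, so rows that do not move let the fingers close. It gives the time, the measured TCP pose, the force, the opening and the grip force at its end, in the units of the state.
- env.state(): the state, without advancing time (a new reading comes with each control period).
- grab_frame(name): name is "scene" or "top" or "wrist"; returns the picture (480x640x3 uint8, blue, green, red); there is no depth.
- camera_model(name): a dict with "K" (3x3 intrinsics, pixels), "R" (3x3) and "t" (3): a world point X has camera coordinates R X + t; the wrist camera has in their place "mount" (4x4, takes a point from camera to tool coordinates, whose origin is the TCP and whose axes are the flange's). Camera axes: x right, y down, z forward; pixel columns grow to the right and rows downward; lengths in mm; the calibration is good to about 2 mm. A picture is of the moment at which its call begins: read the wrist's pose just before it. camera_model takes no time and is no camera call.
- env.job_done(): hands the job in; it is judged then, once.
Trained networks look in the newest picture that a camera, given by its name, has taken for a name from the list of things; names that differ only in an ending like _2 or _b are one class to them, and where a whole thing is asked for, a point or a joint stands for the part that bears it (a point fixed in the world has none). Each returns a list of dicts, best first, with "p" (0 to 1); they miss things now and then, are a little off and sometimes report something else, mostly with a low value. They report only what shows in the picture. A call takes as long as a camera call.
- models.search_frame(name, camera): "point" ([x, y, z] in mm, in world coordinates, good to about 4 mm: the middle of the surface that is visible of it).
The state is a dict: "time_s": time; "qpos": joint angles; "qvel": joint speeds; "effort": joint torques, N m; "ee_pos": TCP position; "ee_rot": TCP orientation; "force": force on the tool from outside, world axes, zero at the start; "torque": the same for the moment, N m; "gripper_width": finger opening in mm; "gripper_force": force on a finger pad.
Only numpy, scipy, OpenCV 4.12 (cv2) and the standard library are available. Lean on these libraries where they do the work, as an engineer would, in place of code of your own. Each camera call takes 0.05 s, during which the arm holds its last target. There are 200 camera calls.

### The job

Before opening, test the three white table-service buzzers where they stand: press each blue button straight down, fully home, and let go. A sound one stays down: leave it standing in its place with its button in. Pick up the one whose button pops back up and set it down upright, flat in the red repair tray, and do not knock the service bell away.

Things in the scene. Friction and masses are not known exactly. Their poses are not given: they have to be found in the camera images.
- buzzer_a_center (a point): table buzzer: loose white upright round puck, 50 mm across, 44 mm tall, 0.25 kg; point on its axis 22 mm above its underside, z up. On top, same axis, a round push-button (31 mm across, blue cap, orange side): its top is 34.5 mm above this point when out, 26.5 mm when fully in. The three look alike, stand in any order, buttons out at the start
- plunger_a (a joint): push-button of buzzer_a: 0 = out, 0.008 (m) = fully in; it moves straight down and takes 4 to 6 N. A sound buzzer's button is kept by its catch as far in as it was pushed (pressing again does no harm, it stays in); a faulty one springs back to 0 in 0.2 s. Exactly one of the three is faulty. 
- buzzer_b_center (a point): table buzzer: loose white upright round puck, 50 mm across, 44 mm tall, 0.25 kg; point on its axis 22 mm above its underside, z up. On top, same axis, a round push-button (31 mm across, blue cap, orange side): its top is 34.5 mm above this point when out, 26.5 mm when fully in. The three look alike, stand in any order, buttons out at the start
- plunger_b (a joint): push-button of buzzer_b: 0 = out, 0.008 (m) = fully in; it moves straight down and takes 4 to 6 N. A sound buzzer's button is kept by its catch as far in as it was pushed (pressing again does no harm, it stays in); a faulty one springs back to 0 in 0.2 s. Exactly one of the three is faulty. 
- buzzer_c_center (a point): table buzzer: loose white upright round puck, 50 mm across, 44 mm tall, 0.25 kg; point on its axis 22 mm above its underside, z up. On top, same axis, a round push-button (31 mm across, blue cap, orange side): its top is 34.5 mm above this point when out, 26.5 mm when fully in. The three look alike, stand in any order, buttons out at the start
- plunger_c (a joint): push-button of buzzer_c: 0 = out, 0.008 (m) = fully in; it moves straight down and takes 4 to 6 N. A sound buzzer's button is kept by its catch as far in as it was pushed (pressing again does no harm, it stays in); a faulty one springs back to 0 in 0.2 s. Exactly one of the three is faulty. 
- repair_tray: red open tray fixed on the counter, 170 mm (its x) by 130 mm (its y), walls 4 mm thick and 25 mm high, floor 4 mm thick; origin at the centre of its underside on the counter, z up. It stands at the left or the right end of the row of buzzers
- counter_bell: dome-shaped steel service bell, 69 mm in diameter, 50 mm tall, loose, with a small brass knob on top; origin at the centre of its underside. Not a buzzer: a bystander behind them

How it is judged (in metres and radians):
On the way:
1. a button that was pressed fully in is seen to come back out (only a faulty one does), its buzzer upright in its place on the counter (((value of joint plunger_a between 0.0055 and 0.0075 m and velocity of joint plunger_a below -0.005 m/s and distance of buzzer_a_center from where it was at the start of the episode below 0.04 m and angle between buzzer_a_center's own z axis and vertical below 0.17 rad) or (value of joint plunger_b between 0.0055 and 0.0075 m and velocity of joint plunger_b below -0.005 m/s and distance of buzzer_b_center from where it was at the start of the episode below 0.04 m and angle between buzzer_b_center's own z axis and vertical below 0.17 rad) or (value of joint plunger_c between 0.0055 and 0.0075 m and velocity of joint plunger_c below -0.005 m/s and distance of buzzer_c_center from where it was at the start of the episode below 0.04 m and angle between buzzer_c_center's own z axis and vertical below 0.17 rad))).
At the end, for the whole second after the job is handed in: The one faulty buzzer stands upright (within 10 degrees) flat on the floor of the red tray, its axis within 62 mm along and 42 mm across of the tray's centre; both sound buzzers have their buttons in (6 mm or more), stand upright (within 10 degrees) and are within 40 mm of where they started (((x of buzzer_a_center in the frame of repair_tray between -0.062 and 0.062 m and y of buzzer_a_center in the frame of repair_tray between -0.042 and 0.042 m and z of buzzer_a_center in the frame of repair_tray below 0.036 m and angle between each of buzzer_a_center, buzzer_b_center, buzzer_c_center's own z axis and vertical below 0.17 rad and value of joint each of plunger_b, plunger_c above 0.006 m and distance of each of buzzer_b_center, buzzer_c_center from where it was at the start of the episode below 0.04 m) or (x of buzzer_b_center in the frame of repair_tray between -0.062 and 0.062 m and y of buzzer_b_center in the frame of repair_tray between -0.042 and 0.042 m and z of buzzer_b_center in the frame of repair_tray below 0.036 m and angle between each of buzzer_b_center, buzzer_a_center, buzzer_c_center's own z axis and vertical below 0.17 rad and value of joint each of plunger_a, plunger_c above 0.006 m and distance of each of buzzer_a_center, buzzer_c_center from where it was at the start of the episode below 0.04 m) or (x of buzzer_c_center in the frame of repair_tray between -0.062 and 0.062 m and y of buzzer_c_center in the frame of repair_tray between -0.042 and 0.042 m and z of buzzer_c_center in the frame of repair_tray below 0.036 m and angle between each of buzzer_c_center, buzzer_a_center, buzzer_b_center's own z axis and vertical below 0.17 rad and value of joint each of plunger_a, plunger_b above 0.006 m and distance of each of buzzer_a_center, buzzer_b_center from where it was at the start of the episode below 0.04 m))); the robot touches nothing.
It fails at once if the service bell is shoved away (30 mm) (distance of counter_bell from where it was at the start of the episode above 0.03 m).
It fails at once if a buzzer is let go in the air, its middle more than 80 mm above the counter (height (world z) of buzzer_a_center above 0.08 m and contact force between buzzer_a and the fingers below 0.05 N).
It fails at once if a buzzer is let go in the air, its middle more than 80 mm above the counter (height (world z) of buzzer_b_center above 0.08 m and contact force between buzzer_b and the fingers below 0.05 N).
It fails at once if a buzzer is let go in the air, its middle more than 80 mm above the counter (height (world z) of buzzer_c_center above 0.08 m and contact force between buzzer_c and the fingers below 0.05 N).
It also fails if it takes over 67 s, if anything falls off the work surface, if the arm or the gripper's body presses on something with over 40 N, if the wrist force passes 120 N, or if a joint passes its speed limit or range.

## Working session

There is one attempt and no reset: what is moved stays moved. The work goes in short steps, Python scripts to look and compute and a shell command to move; the robot and the scene stay as the last step left them, time stands still between calls to the robot, and variables do not carry over. Pictures are saved under pics/ and viewed, at most 10 in all, crops included, and the job is handed in when it is done.

```bash
mkdir -p pics; python3 - <<'E'
from workcell import env, grab_frame, camera_model, models
import cv2,numpy as np
s=env.state();print(s['time_s'],s['ee_pos'],s['ee_rot'],s['force'],s['gripper_width'])
a=grab_frame("top");
for n in ["buzzer_a_center","plunger_a","repair_tray","counter_bell"]:
    for d in models.search_frame(n,"top"): print(n,np.round(d['point']),round(d['p'],2))
b=grab_frame("scene")
cv2.imwrite("pics/1.png",cv2.resize(np.vstack([a,b]),(450,600))); cv2.imwrite("pics/top.png",a)
for n in ["top","scene"]:
    m=camera_model(n);print(n,m['K'],-m['R'].T@m['t'],m['R'])
print(camera_model("wrist"))
E
```

```text
0.0 [ 154.77877888 -553.25941781  224.11585374] [-1.79896095e+02  3.06289873e-04  1.56300976e+01] [ 0.23750967  0.20583935 -0.30088439] 91.31801973130906
buzzer_a_center [469. -12.  43.] 0.85
plunger_a [ 460. -152.   59.] 0.53
plunger_a [494. 158.  56.] 0.51
plunger_a [475. -14.  58.] 0.49
repair_tray [ 507. -332.    7.] 0.69
repair_tray [ 459. -150.   55.] 0.43
counter_bell [657.  50.  36.] 0.78
top [[482.49754168   0.         308.02045562]
 [  0.         482.49754168 235.73391655]
 [  0.           0.           1.        ]] [ 449.35626665   -5.37757474 1044.26602106] [[-0.02080504 -0.99972392 -0.01091911]
 [-0.99354394  0.02189223 -0.11131563]
 [ 0.11152395  0.00853269 -0.99372511]]
scene [[497.9670772    0.         313.93700728]
 [  0.         497.9670772  239.69236586]
 [  0.           0.           1.        ]] [ 78.74341205 594.09330067 945.28439568] [[-0.79423119 -0.60761392  0.00146448]
 [-0.46295264  0.60357535 -0.64913145]
 [ 0.39353739 -0.51623843 -0.76067484]]
{'K': array([[384.6959433 ,   0.        , 328.09090777],
       [  0.        , 384.6959433 , 237.13767569],
       [  0.        ,   0.        ,   1.        ]]), 'mount': array([[-3.51353905e-04, -9.54839572e-01, -2.97121640e-01,
         8.51994476e+01],
       [ 9.99999518e-01, -6.08024263e-04,  7.71441255e-04,
        -4.17461344e-02],
       [-9.17259803e-04, -2.97121225e-01,  9.54839325e-01,
        -1.61307891e+02],
       [ 0.00000000e+00,  0.00000000e+00,  0.00000000e+00,
         1.00000000e+00]])}
```

View pics/top.png

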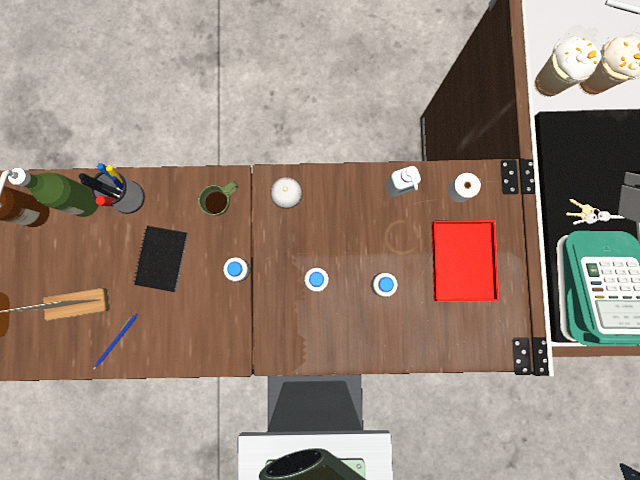

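The top view shows three buzzers at (236,269), (316,279) and (386,284), the bell at (286,192), and the tray at (465,260) on the right. I'll work out the button positions from the blue blobs.

```bash
cat > h.py <<'E'
from workcell import env, grab_frame, camera_model, models
import cv2,numpy as np
from scipy.spatial.transform import Rotation as Ro
def cam(n,s=None):
    m=camera_model(n)
    if n!="wrist": return m['K'],m['R'],m['t']
    T=np.eye(4);T[:3,:3]=Ro.from_euler('xyz',s['ee_rot'],degrees=True).as_matrix();T[:3,3]=s['ee_pos']
    W=np.linalg.inv(T@m['mount']);return m['K'],W[:3,:3],W[:3,3]
def ray(c,uv,z):
    K,R,t=c;C=-R.T@t;d=R.T@np.linalg.inv(K)@[uv[0],uv[1],1];return C+d*(z-C[2])/d[2]
def blobs(img,kind="blue",amin=60):
    hsv=cv2.cvtColor(img,cv2.COLOR_BGR2HSV)
    m=cv2.inRange(hsv,(98,140,120),(116,255,255)) if kind=="blue" else cv2.inRange(hsv,(0,200,120),(4,255,255))
    n,l,st,ce=cv2.connectedComponentsWithStats(m)
    return [(ce[i],st[i]) for i in range(1,n) if st[i][4]>amin]
E
python3 - <<'E'
from h import *
for n in ["top","scene"]:
    im=cv2.imread("pics/top.png") if n=="top" else grab_frame("scene")
    if n=="scene": cv2.imwrite("pics/scene.png",im)
    c=cam(n)
    for ce,st in blobs(im): print(n,"blue",ce.round(1),st,ray(c,ce,56.5).round(1))
    for ce,st in blobs(im,"red",1500): print(n,"red",ce.round(1),st,ray(c,ce,8).round(1))
E
```

```text
top blue [104.6 170.5] [ 97 163  19  17  74] [707.6 427.8  56.5]
top blue [234.  268.5] [228 262  13  14 155] [496.1 156.2  56.5]
top blue [316.1 279.1] [309 272  15  15 163] [471.  -11.6  56.5]
top blue [386.  284.1] [379 277  15  15 159] [ 457.7 -153.3   56.5]
top blue [116.  339.9] [ 95 314  42  53 212] [357.  395.3  56.5]
top red [465.1 259.8] [ 434  220   65   81 4591] [ 506.3 -331.7    8. ]
scene blue [376.7 219.9] [371 216  12   9  87] [ 456.1 -152.1   56.5]
scene blue [337.9 253.4] [333 249  11  10  97] [469.8  -9.8  56.5]
scene blue [282.7 296.5] [277 291  13  12 124] [494.4 158.3  56.5]
scene blue [254.1 445.4] [248 411  13  69 216] [335.8 426.6  56.5]
scene red [395.7 184.7] [ 357  158   78   53 1947] [ 506.4 -335.     8. ]
```

View pics/scene.png

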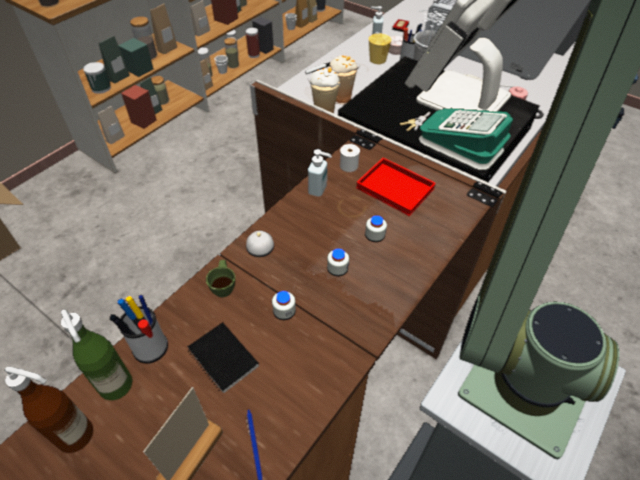

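```bash
python3 -m crank '1 0 0 0 0 0 7.8;1 0 0 0 0 0 7.8;1 30 -40 0 0 0 0;1 30 -40 0 0 0 0;1 30 -40 0 0 0 0;1 30 -40 0 0 0 0;1 30 -40 0 0 0 0;1 30 -40 0 0 0 0;1 30 -40 0 0 0 0;1 30 -40 0 0 0 0' 20; python3 -m crank '1 30 -40 20 0 0 0;1 30 -40 20 0 0 0;1 0 0 20 0 0 0;1 0 0 0 0 0 0'
```

```text
time_s: 1.6
ee_pos: [395.6, -232.3, 225.2]
ee_rot: [180.0, -0.0, 0.0]
force: [0.3, 0.0, 0.2]
gripper_width: 0.3
gripper_force: 0.0
time_s: 2.1
ee_pos: [453.9, -152.7, 163.7]
ee_rot: [-179.9, 0.2, 0.1]
force: [-0.5, 0.3, 1.0]
gripper_width: 0.6
gripper_force: 0.0
```

```bash
python3 - <<'E'
from h import *
s=env.state();im=grab_frame("wrist");cv2.imwrite("pics/w1.png",im)
for ce,st in blobs(im): print(ce.round(1),st,ray(cam("wrist",s),ce,56.5).round(1))
print(s['ee_pos'])
E
```

```text
[131.4 214. ] [ 112  194   42   40 1202] [472.4 -11.5  56.5]
[ 453.89211325 -152.72583425  163.71190991]
```

View pics/w1.png

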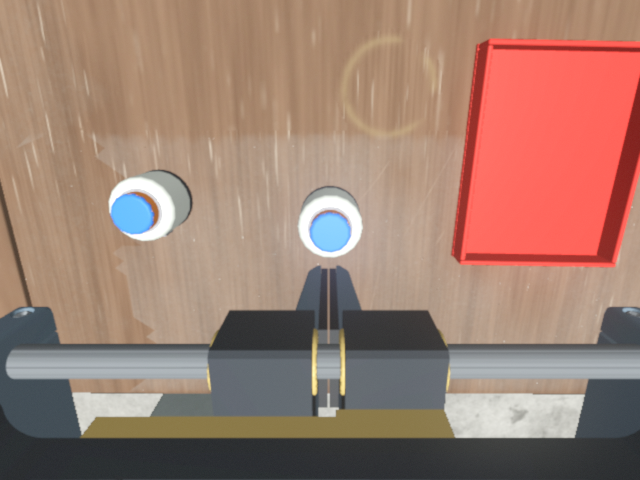

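The wrist view shows buzzer A at (330,231), B at (133,213), and the tray at x 460–640. I'll turn A's pixel into a position, loosening the colour mask.

```bash
sed -i 's/(98,140,120),(116,255,255)/(98,120,100),(122,255,255)/' h.py; python3 - <<'E'
from h import *
s=env.state();im=cv2.imread("pics/w1.png")
print(cv2.cvtColor(im,cv2.COLOR_BGR2HSV)[231,330])
for ce,st in blobs(im): print(ce.round(1),st,ray(cam("wrist",s),ce,56.5).round(1))
print(ray(cam("wrist",s),(330,231),56.5))
E
```

```text
[102 114 255]
[131.9 213.8] [ 111  194   43   40 1297] [473.3 -12.2  56.5]
[328.6 233.5] [310 213  40  39 412] [ 458.5 -153.8   56.5]
[ 460.39117179 -154.83063148   56.5       ]
```

```bash
python3 -m crank '1 5.5 1 30 0 0 0;1 0 0 30 0 0 0;1 0 0 26 0 0 0;1 0 0 5 0 0 0;1 0 0 0 0 0 0'; python3 -m crank '1 0 0 4 0 0 0;1 0 0 4 0 0 0;1 0 0 2 0 0 0;1 0 0 2 0 0 0;1 0 0 0 0 0 0'
```

```text
time_s: 2.78
ee_pos: [460.8, -155.3, 74.9]
ee_rot: [180.0, -0.1, -0.0]
force: [0.8, -0.6, 0.1]
gripper_width: 0.6
gripper_force: 0.0
time_s: 3.4
ee_pos: [460.9, -154.9, 62.2]
ee_rot: [180.0, -0.1, 0.0]
force: [0.3, -1.1, 4.4]
gripper_width: 0.7
gripper_force: 1.9
```

```bash
python3 -m crank '1 0 0 1.5 0 0 0;1 0 0 1 0 0 0;1 0 0 0 0 0 0'; python3 -m crank '1 0 0 1 0 0 0;1 0 0 0 0 0 0'
```

```text
time_s: 3.78
ee_pos: [460.9, -154.9, 59.8]
ee_rot: [180.0, -0.1, 0.0]
force: [1.1, -1.3, 5.5]
gripper_width: 0.5
gripper_force: 3.0
time_s: 4.03
ee_pos: [460.9, -154.9, 59.7]
ee_rot: [179.9, -0.1, 0.0]
force: [-0.4, -1.3, 13.4]
gripper_width: 0.2
gripper_force: 6.9
```

```bash
python3 -m crank '1 0 0 0.5 0 0 0;1 0 0 0 0 0 0'; python3 -m crank '1 0 0 -30 0 0 0;1 0 0 -40 0 0 0;1 0 0 -34 0 0 0;1 0 0 0 0 0 0;1 0 0 0 0 0 0'; python3 - <<'E'
from h import *
s=env.state();im=grab_frame("wrist")
print(s['ee_pos'])
for ce,st in blobs(im): print(ce.round(1),st,ray(cam("wrist",s),ce,56.5).round(1))
w=cv2.resize(im[130:330,60:430],None,fx=2,fy=2)
cv2.imwrite("pics/w2.png",w)
E
```

```text
time_s: 4.28
ee_pos: [460.9, -154.9, 59.7]
ee_rot: [179.9, -0.1, 0.0]
force: [-1.1, -1.4, 17.5]
gripper_width: 0.2
gripper_force: 8.7
time_s: 4.9
ee_pos: [458.9, -154.0, 160.5]
ee_rot: [-179.9, 0.2, 0.0]
force: [-0.2, -0.1, 0.5]
gripper_width: 0.5
gripper_force: 0.0
[ 458.86937244 -153.98644683  160.48792653]
[129.  221.9] [ 108  202   43   40 1298] [472.5 -11.8  56.5]
[327.  242.5] [308 221  41  38 479] [ 457.1 -153.    56.5]
```

View pics/w2.png

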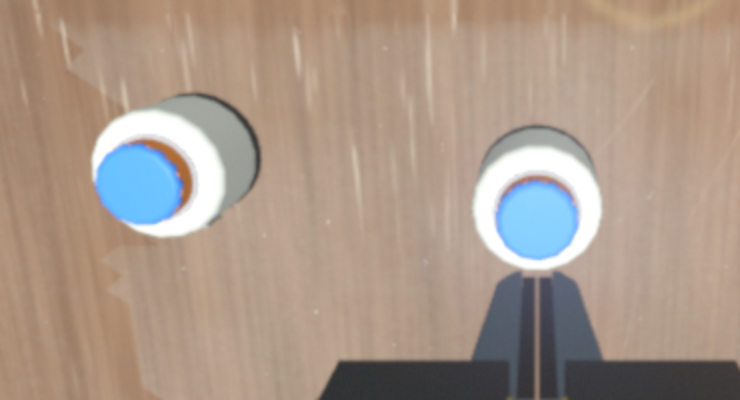

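In the crop, A's cap sits at (537,219) and its white ring at (537,208). That 5.5 px offset matches a button that is out, with the orange side still showing, so A looks faulty. I'll press B and compare.

```bash
python3 -m crank '1 4 -40 0 0 0 0;1 4 -40 0 0 0 0;1 3 -40 0 0 0 0;1 2.5 -22 30 0 0 0;1 0 0 30 0 0 0;1 0 0 26 0 0 0;1 0 0 0 0 0 0'; python3 -m crank '1 0 0 4 0 0 0;1 0 0 4 0 0 0;1 0 0 4 0 0 0;1 0 0 1.5 0 0 0;1 0 0 0 0 0 0'
```

```text
time_s: 5.82
ee_pos: [470.9, -12.3, 73.1]
ee_rot: [-180.0, 0.5, 0.0]
force: [-0.6, -0.5, 0.8]
gripper_width: 0.4
gripper_force: 0.0
time_s: 6.45
ee_pos: [474.2, -12.7, 62.8]
ee_rot: [180.0, -0.1, 0.0]
force: [1.2, 0.0, 4.6]
gripper_width: 0.6
gripper_force: 1.9
```

```bash
python3 -m crank '1 0 0 1.5 0 0 0;1 0 0 1.5 0 0 0;1 0 0 0.5 0 0 0;1 0 0 0 0 0 0'; python3 -m crank '1 0 0 1 0 0 0;1 0 0 0 0 0 0'
```

```text
time_s: 6.95
ee_pos: [474.2, -12.7, 59.7]
ee_rot: [180.0, -0.1, 0.0]
force: [-0.9, -1.0, 10.6]
gripper_width: 0.7
gripper_force: 5.1
time_s: 7.2
ee_pos: [474.3, -12.7, 59.6]
ee_rot: [180.0, -0.1, 0.0]
force: [-2.9, -1.2, 18.0]
gripper_width: 0.5
gripper_force: 9.1
```

```bash
python3 -m crank '1 0 0 -30 0 0 0;1 0 0 -40 0 0 0;1 0 0 -33 0 0 0;1 0 0 0 0 0 0;1 0 0 0 0 0 0'; python3 - <<'E'
from h import *
s=env.state();im=grab_frame("wrist")
print(s['ee_pos'])
for ce,st in blobs(im): print(ce.round(1),st,ray(cam("wrist",s),ce,56.5).round(1))
cv2.imwrite("pics/w3.png",im)
E
```

```text
time_s: 7.82
ee_pos: [472.5, -12.5, 159.6]
ee_rot: [-180.0, 0.2, 0.0]
force: [0.0, -0.2, -0.1]
gripper_width: 0.7
gripper_force: 0.0
[472.50591093 -12.48603712 159.6386435 ]
[ 87.1 206.9] [  66  186   44   42 1365] [497.4 156.8  56.5]
[325.4 235.1] [307 219  40  38 238] [476.7 -10.6  56.5]
[521.  258.5] [ 500  239   41   38 1127] [ 458.8 -153.9   56.5]
```

View pics/w3.png

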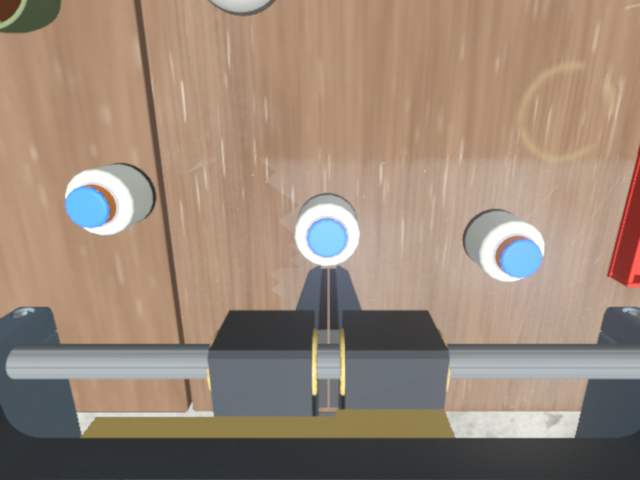

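B at (327,236) has its cap centred with no orange showing, so it is in and sound. A at (520,257) shows orange, so it popped out and is the faulty one. Next I press C.

```bash
python3 -m crank '1 6 -42 0 0 0 0;1 6 -42 0 0 0 0;1 6 -42 0 0 0 0;1 5 -43 20 0 0 0;1 1 0 30 0 0 0;1 0 0 33 0 0 0;1 0 0 0 0 0 0'; python3 -m crank '1 0 0 4 0 0 0;1 0 0 4 0 0 0;1 0 0 4 0 0 0;1 0 0 2 0 0 0;1 0 0 0 0 0 0'
```

```text
time_s: 8.75
ee_pos: [494.6, 155.7, 74.5]
ee_rot: [179.9, 0.5, 0.0]
force: [0.1, -0.4, 0.2]
gripper_width: 0.4
gripper_force: 0.0
time_s: 9.38
ee_pos: [498.2, 156.5, 64.5]
ee_rot: [-180.0, -0.1, 0.0]
force: [0.9, -0.5, 4.3]
gripper_width: 0.2
gripper_force: 1.9
```

```bash
python3 -m crank '1 0 0 1.5 0 0 0;1 0 0 1.5 0 0 0;1 0 0 1.5 0 0 0;1 0 0 0 0 0 0'; python3 -m crank '1 0 0 1 0 0 0;1 0 0 1 0 0 0;1 0 0 0 0 0 0'
```

```text
time_s: 9.88
ee_pos: [498.1, 156.5, 59.7]
ee_rot: [-180.0, -0.1, 0.0]
force: [0.4, -0.3, 6.1]
gripper_width: 0.3
gripper_force: 3.0
time_s: 10.25
ee_pos: [498.2, 156.5, 59.6]
ee_rot: [-180.0, -0.1, 0.0]
force: [-3.1, -2.9, 20.5]
gripper_width: 0.3
gripper_force: 9.9
```

```bash
python3 -m crank '1 0 0 -30 0 0 0;1 0 0 -40 0 0 0;1 0 0 -30 0 0 0;1 0 0 0 0 0 0'; python3 - <<'E'
from h import *
im=grab_frame("wrist")
cv2.imwrite("pics/w4.png",cv2.resize(im[150:300,30:430],None,fx=1.5,fy=1.5))
E
python3 -m crank '-1 -4 45 0 0 0 0;-1 -4 45 0 0 0 0;-1 -5 45 0 0 0 0;-1 -5 45 0 0 0 0;-1 -5 45 0 0 0 0;-1 -5 45 0 0 0 0;-1 -10 40 0 0 0 0;-1 0 0 0 0 0 0;-1 0 0 0 0 0 0'; python3 - <<'E'
from h import *
s=env.state();im=grab_frame("wrist")
print(s['ee_pos'])
for ce,st in blobs(im): print(ce.round(1),st,ray(cam("wrist",s),ce,56.5).round(1))
cv2.imwrite("pics/w5.png",im)
E
```

```text
time_s: 10.75
ee_pos: [498.2, 156.8, 158.7]
ee_rot: [-179.9, -0.2, 0.0]
force: [-0.2, 0.3, 0.5]
gripper_width: 0.6
gripper_force: 0.0
time_s: 11.92
ee_pos: [458.9, -152.9, 156.0]
ee_rot: [-179.9, 0.2, 0.0]
force: [0.0, 0.8, -0.5]
gripper_width: 87.6
gripper_force: 0.0
[ 458.88642401 -152.87036698  155.9956895 ]
[133.1 220.9] [ 113  202   42   39 1265] [474.6 -16.1  56.5]
[328.3 244.8] [310 222  40  40 542] [ 456.9 -152.8   56.5]
```

View pics/w4.png

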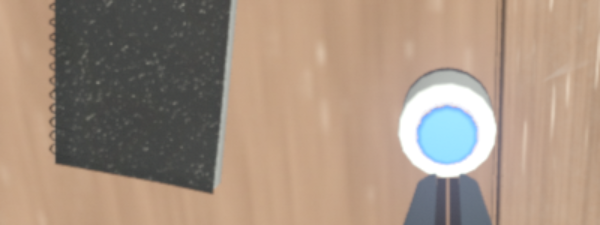

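View pics/w5.png

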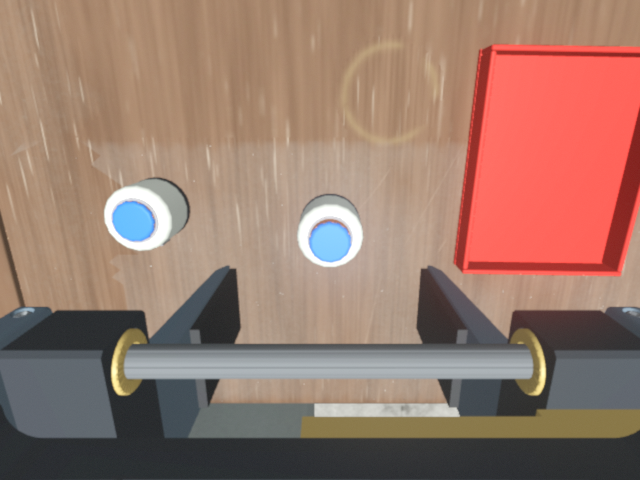

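C at (447,135) is centred, so it is in. Below the gripper, A at (330,240) still shows orange and lines up with the jaws, so I descend to grasp it.

```bash
python3 -m crank '-1 0 0 40 0 0 0;-1 0 0 40 0 0 0;-1 0 0 40 0 0 0;-1 0 0 10 0 0 0;-1 0 0 5 0 0 0;-1 0 0 0 0 0 0'; python3 -m crank '-1 0 0 3 0 0 0;1 0 0 0 0 0 0;1 0 0 0 0 0 0;1 0 0 0 0 0 0;1 0 0 0 0 0 0;1 0 0 0 0 0 0;1 0 0 0 0 0 0' 15
```

```text
time_s: 12.72
ee_pos: [460.6, -153.6, 23.3]
ee_rot: [180.0, -0.1, 0.1]
force: [-0.2, 0.3, 0.2]
gripper_width: 91.3
gripper_force: 0.0
time_s: 13.6
ee_pos: [459.8, -153.7, 19.5]
ee_rot: [180.0, -0.0, 0.0]
force: [0.9, -0.3, 1.1]
gripper_width: 49.6
gripper_force: 15.0
```

```bash
python3 -m crank '1 0 0 -15 0 0 0;1 0 0 -30 0 0 0;1 0 0 0 0 0 0;1 10 35 0 0 0 0;1 10 35 0 0 0 0;1 10 35 0 0 0 0;1 10 35 0 0 0 0;1 6 28 0 0 0 0;1 0 0 0 0 0 0;1 0 0 0 0 0 0' 25; python3 - <<'E'
from h import *
s=env.state();c=cam("wrist",s);im=grab_frame("wrist")
for ce,st in blobs(im,"red",1500): print(ce,st,[ray(c,p,25).round() for p in ((st[0],st[1]),(st[0]+st[2],st[1]+st[3]))])
cv2.imwrite("pics/w6.png",im)
E
```

```text
time_s: 14.85
ee_pos: [504.6, -320.5, 62.8]
ee_rot: [-179.9, 0.2, 0.0]
force: [0.5, -0.5, -3.8]
gripper_width: 49.5
gripper_force: 25.0
```

View pics/w6.png

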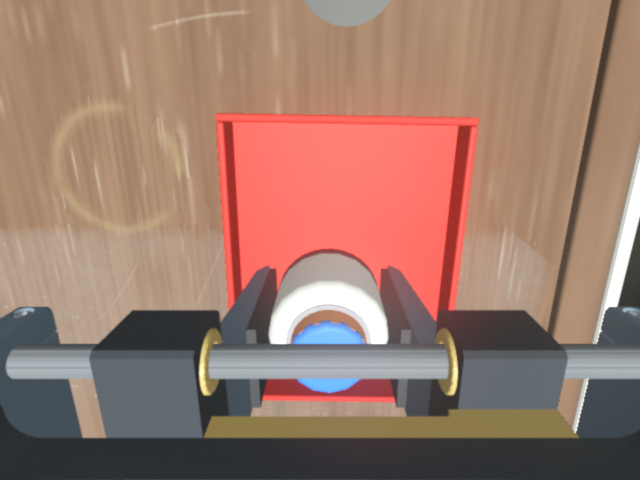

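The wrist view shows A held over the tray, whose walls run from u=218 to 477 (centre 347, tool at 328). I'll shift 6 mm right and lower.

```bash
python3 -m crank '1 0 6 10 0 0 0;1 0 0 15 0 0 0;1 0 0 8 0 0 0;1 0 0 0 0 0 0;1 0 0 0 0 0 0'; python3 -m crank '1 0 0 2 0 0 0;1 0 0 2 0 0 0;1 0 0 0 0 0 0'
```

```text
time_s: 15.52
ee_pos: [506.1, -327.7, 31.6]
ee_rot: [180.0, -0.0, 0.0]
force: [-0.0, -0.2, -3.2]
gripper_width: 49.1
gripper_force: 25.0
time_s: 15.9
ee_pos: [505.7, -327.5, 27.4]
ee_rot: [-180.0, 0.0, 0.0]
force: [-0.1, 0.9, -3.0]
gripper_width: 49.3
gripper_force: 25.0
```

```bash
python3 -m crank '1 0 0 1.5 0 0 0;1 0 0 1 0 0 0;1 0 0 0.7 0 0 0;1 0 0 0 0 0 0'; python3 -m crank '1 0 0 0.7 0 0 0;1 0 0 0 0 0 0'
```

```text
time_s: 16.4
ee_pos: [505.8, -327.6, 24.2]
ee_rot: [180.0, 0.0, 0.0]
force: [0.1, -0.3, -3.3]
gripper_width: 49.6
gripper_force: 25.0
time_s: 16.65
ee_pos: [505.8, -327.6, 23.5]
ee_rot: [180.0, 0.0, 0.0]
force: [0.0, -0.2, -3.7]
gripper_width: 49.3
gripper_force: 25.0
```

```bash
python3 -m crank '1 0 0 0.6 0 0 0;1 0 0 0 0 0 0'; python3 -m crank '-0.5 0 0 0 0 0 0;-0.5 0 0 0 0 0 0;-0.5 0 0 0 0 0 0;-0.5 0 0 0 0 0 0;-0.5 0 0 -20 0 0 0;-0.5 0 0 -40 0 0 0;-0.5 0 0 -40 0 0 0;-0.5 0 0 -40 0 0 0;-0.5 -40 0 -20 0 0 0;-0.5 -40 0 0 0 0 0'; python3 -m crank '-0.5 -50 0 0 0 0 0;-0.5 -50 0 0 0 0 0;-0.5 0 0 0 0 0 0;-0.5 0 0 0 0 0 0'
python3 - <<'E'
from h import *
a=grab_frame("top")
for ce,st in blobs(a): print(ce.round(1),st,[ray(cam("top"),ce,z).round(1) for z in (48.5,60.5)])
for ce,st in blobs(a,"red",1000): print("red",ce,st)
for d in models.search_frame("counter_bell","top"): print(d)
b=grab_frame("scene")
cv2.imwrite("pics/f.png",np.hstack([cv2.resize(a[150:330,200:520],None,fx=1.25,fy=1.25),cv2.resize(b[130:330,230:450],(400,225))]))
E
```

```text
time_s: 16.9
ee_pos: [505.8, -327.6, 23.5]
ee_rot: [180.0, -0.0, 0.0]
force: [-2.2, 1.0, 2.5]
gripper_width: 49.5
gripper_force: 25.0
time_s: 18.15
ee_pos: [426.0, -328.3, 184.9]
ee_rot: [179.8, -0.2, 0.1]
force: [0.2, -0.1, 0.2]
gripper_width: 68.4
gripper_force: 0.0
time_s: 18.65
ee_pos: [326.5, -328.1, 183.4]
ee_rot: [179.9, -0.1, 0.0]
force: [0.1, -0.3, 0.0]
gripper_width: 68.5
gripper_force: 0.0
[105. 171.] [ 97 163  20  18  95] [array([708.6, 430.3,  48.5]), array([705.5, 425. ,  60.5])]
[470.5 259.6] [464 253  14  15 164] [array([ 504.2, -330. ,   48.5]), array([ 503.6, -326.1,   60.5])]
[234.5 268.5] [228 262  14  14 162] [array([496.4, 156.5,  48.5]), array([495.8, 154.5,  60.5])]
[316. 279.] [309 272  15  15 167] [array([471.2, -11.5,  48.5]), array([471. , -11.4,  60.5])]
[116.2 339.6] [ 95 314  42  53 222] [array([356.8, 398.2,  48.5]), array([357.9, 393.4,  60.5])]
red [464.81474104 259.75348606] [ 434  220   65   81 4016]
{'point': [658.3, 48.3, 32.5], 'p': 0.97}
```

View pics/f.png

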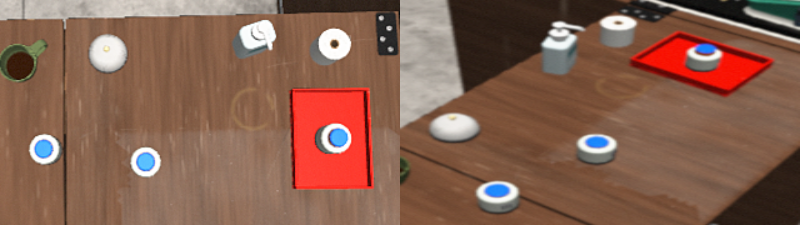

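The final views show A upright in the tray, at (335,138) and (704,55). B and C stand in place with their buttons in, and the bell hasn't moved. I'm handing in.

```bash
python3 -c "
from workcell import env
print(env.job_done())"
```

```text
the job is handed in; nothing more can be done
None
```

I handed the job in after about 19 s of robot time: the faulty buzzer (the one that stood nearest the tray) is upright in the red repair tray, the two sound ones are in place with their buttons in, and the bell did not move; no verdict came back.

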